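# Sort the medicine things on the windowsill

### The job

Sort the medicine things on the sill: stand both capped vials upright in the white plastic tray, lay both loose caps flat, side by side, in the blue dish, and lay the teaspoon flat, bowl upward, in the long wooden tray. Leave the pill organizer and the glass tumbler where they are.

Things in the scene. Friction and masses are not known exactly. Their poses are not given: they have to be found in the camera images.
- vial_tall_center (a point): Tall capped amber plastic vial, loose, standing upright on the sill at the start: body 34 mm across and 68 mm high, with a white ribbed push-and-turn cap on top, 36 mm across and 17 mm high; 85 mm high in all, about 50 g. The point is its centre, 42.5 mm above its underside; z is up along its axis.
- vial_short_center (a point): Short, fatter capped amber plastic vial, loose, standing upright at the start: body 38 mm across and 40 mm high, with a white ribbed cap on top, 40 mm across and 17 mm high; 57 mm high in all, about 50 g. The point is its centre, 28.5 mm above its underside; z is up along its axis.
- cap_wide_center (a point): Wide loose white ribbed plastic cap off its vial, lying flat on the sill, hollow side up: a round cup shape 40 mm across and 18 mm high, 12 g. The point is its centre, 9 mm above its underside; z is up.
- cap_narrow_center (a point): Narrow loose white ribbed plastic cap off its vial, lying flat on the sill, hollow side up: a round cup shape 28 mm across and 18 mm high, 12 g. The point is its centre, 9 mm above its underside; z is up.
- spoon_center (a point): Stainless teaspoon, loose, lying bowl up: 136 mm long, about 30 g. The point is on the handle at mid-length, 6 mm above the sill, within 10 mm of the balance point. +x points to the round bowl (34 mm wide, 9.5 mm high, centre 51 mm along +x). Flat handle, 9 mm wide (y), 4.5 mm thick, from x = -68 to +36 mm; its underside is 4 mm up at this point. z is up.
- vial_tray: White plastic open tray for vials, fixed: outside 104 mm (x) by 180 mm (y), 20 mm high, walls 4 mm, floor 4 mm thick (inside 96 by 172 mm, undivided). Origin at the centre of its underside, on the sill; the long side runs along its y axis.
- dish: Small round blue ceramic dish, fixed: 134 mm across the rim, 18 mm high, with a flat inner floor about 112 mm across, 4 mm above its underside. Origin at the centre of its underside, on the sill; z is up.
- spoon_tray: Long pale wooden open tray for cutlery, fixed: outside 94 mm (x) by 194 mm (y), 16 mm high, walls 5 mm, floor 5 mm thick (inside 84 by 184 mm). Origin at the centre of its underside, on the sill; the long side runs along its y axis.
- organizer: White weekly pill organizer with seven shut flip-top lids in a row, loose, a bystander to be left alone: 156 mm (x) by 37 mm (y), 24 mm high. Origin at the centre of its underside.
- tumbler: Clear glass tumbler, loose, standing upright, a bystander to be left alone: 72 mm across, 95 mm high. Origin at the centre of its underside.

How it is judged:
By the outcome, as a careful person would: the job done as asked, in the order asked, and still so for the second after the job is handed in, with the robot touching nothing.
It also fails if it takes over 125 s, if anything falls off the work surface, if the arm or the gripper's body presses on something with over 40 N, if the wrist force passes 120 N, or if a joint passes its speed limit or range.

### The arm

A 7-joint arm with a two-finger parallel gripper is mounted at the origin on the work surface. World frame = base frame: x ahead of the robot, y to its left, z up, the work surface at z = 0. Lengths are in m, angles in rad, forces in N, time in s.
With the tool pointing down it reaches from about 0.4 to 0.875 m from the base axis. Payload 19.3 kg.
Tool frame: the origin (TCP) lies midway between the tips of the shut fingers; the grasp point (between the pads) lies 19 mm behind it; x points along the fingers, y is the direction in which the jaws open and shut, and the axes are right-handed (so a half turn about x gives the same grasp; the last joint's range is limited). The gripper opens to 85 mm and grips with 20 to 120 N. Pads are 22 mm wide; open, the fingers measure 114 mm over their backs; the gripper's body (76 mm by 85 mm) begins 54 mm behind the grasp point. The pads swing forward as they close: fully open they stand 13 mm farther back than shut.
Start: joints at [1.192, 0.521, -0.036, 1.599, 0.021, 1.021, -0.113], TCP at [0.19, -0.595, 0.195] pointing down, gripper open.
Joint ranges: [-2.91, 2.91], [-0.3, 2.13], [-1.5, 1.42], [0.17, 2.43], [-1.26, 4.41], [0.16, 1.93], [-2.52, 2.52]. Speed limits (rad/s): [1.89, 1.89, 2.39, 2.39, 3.01, 3.01, 3.01].

### API

Orientations are given as [roll, pitch, yaw] about the fixed x, y, z axes, in that order (R = Rz(yaw) Ry(pitch) Rx(roll)).
In Python, from workcell import telemetry, vision, workorder gives the robot as it stands. The module is installed in compiled form; this text tells all that it offers.
- The arm moves only by the tool play_rows, never from a script. Its argument "deltas" is a list of rows, each a list of 7 numbers: the shift along the world's x, y, z in mm, then the turn, a rotation vector about the world's x, y, z in degrees, then the finger opening in mm, from 0 to 85.4. In form: [[x, y, z, wx, wy, wz, jaw], ...]. A call has 1 to 8 rows; each row shifts and turns the commanded pose from where the row before left it; what a row does not reach is not made up. A row lasts 1/8 s, in which the tool goes at most 62.5 mm and 10.7 degrees, less where a joint would pass 70% of its speed; a pose out of reach is approached as far as the arm can. A call with a gripper value outside its range is refused whole. The fingers move at their own pace and stop on an object; "grip_force" is the grip in N (left out, the last holds). Time passes only in rows, so rows that do not move let the fingers close. It gives the time, the measured TCP pose, the force and the opening at its end, in the units of the state.
- telemetry.observe(): the state, without advancing time (a new reading comes with each control period).
- vision.grab_frame(name): name is "scene" or "top"; returns the picture (384x512x3 uint8, red, green, blue); there is no depth.
- vision.camera_info(name): a dict with "mtx" (3x3 intrinsics, pixels), "rvec" (rotation vector, rad) and "tvec" (3), from world to camera coordinates, as OpenCV has them. Camera axes: x right, y down, z forward; pixel columns grow to the right and rows downward; lengths in m; the calibration is good to about 2 mm. A picture is of the moment at which its call begins. camera_info takes no time and is no camera call.
- workorder.job_done(): hands the job in, once; it reports no verdict.
The state is a dict: "clock": time; "qpos": joint angles; "qd": joint speeds; "joint_efforts": joint torques, N m; "position": TCP position; "tool_rot": TCP orientation; "force": force on the tool from outside, world axes, zero at the start; "moment": the same for the moment, N m; "grip_width": finger opening in m.
Only numpy, scipy, OpenCV 4.12 (cv2) and the standard library are available. Lean on these libraries where they do the work, as an engineer would, in place of code of your own. Each camera call takes 0.05 s, during which the arm holds its last target. There are 200 camera calls.

## Working session

There is one attempt and no reset: what is moved stays moved. The work goes in short steps, Python scripts to look and compute and a tool call to move; the robot and the scene stay as the last step left them, time stands still between calls to the robot, and variables do not carry over. Pictures are saved under pics/ and viewed, about 12 in all and at most 16, crops included, and the job is handed in when it is done.

Besides the shell and the picture viewer there is one more tool, called after "Request:" as a command line: name --pt "numbers of a row" for each row, then --argument value for the rest. play_rows: Moves the arm, as the interface text tells. Its arguments: {"type":"object","properties":{"deltas":{"type":"array","items":{"type":"array","items":{"type":"number"}}},"grip_force":{"type":"number"}},"required":["deltas"]}

```bash
mkdir -p pics
cat > h.py <<'E'
import numpy as np, cv2
from workcell import telemetry, vision, workorder
def cam(n):
    c=vision.camera_info(n); K=np.array(c["mtx"],float); R=cv2.Rodrigues(np.array(c["rvec"],float))[0]; t=np.array(c["tvec"],float).ravel()
    return K,R,t
def ray(n,uv,z):
    K,R,t=cam(n); d=R.T@np.linalg.solve(K,[uv[0],uv[1],1.]); o=-R.T@t
    return o+d*(z-o[2])/d[2]
def proj(n,p):
    K,R,t=cam(n); q=K@(R@np.array(p,float)+t); return q[:2]/q[2]
def snap(n,f,crop=None,s=1.5):
    im=vision.grab_frame(n); cv2.imwrite("pics/"+f+"_raw.png",im[...,::-1])
    v=im if crop is None else im[crop[1]:crop[3],crop[0]:crop[2]]
    cv2.imwrite("pics/"+f+".png",cv2.resize(v,None,fx=s,fy=s,interpolation=cv2.INTER_CUBIC)[...,::-1]); return im
E
python3 - <<'E'
from h import *
snap("scene","s0"); snap("top","t0")
for n in("scene","top"):
    K,R,t=cam(n); print(n,K.round(1).tolist(),(-R.T@t).round(3),R[2].round(2))
s=telemetry.observe(); print(s)
E
```

```text
scene [[432.8, 0.0, 248.3], [0.0, 432.8, 194.4], [0.0, 0.0, 1.0]] [ 1.2   -0.527  0.642] [-0.61  0.54 -0.59]
top [[456.9, 0.0, 247.4], [0.0, 456.9, 198.1], [0.0, 0.0, 1.0]] [ 0.329 -0.004  1.07 ] [ 0.22  0.   -0.98]
{'clock': 0.1, 'qpos': array([ 1.191787  ,  0.52196501, -0.03634003,  1.59993537,  0.02120964,
        1.02109059, -0.11281092]), 'qd': array([ 3.35849465e-04,  7.53149446e-04,  1.49578469e-03,  3.38893548e-05,
       -1.94674013e-04, -2.12512246e-03,  1.17854064e-03]), 'joint_efforts': array([ 4.63025630e-03, -9.28492928e+01,  1.98507518e+00, -3.70537162e+01,
        1.83204201e-02,  5.31508660e-03,  1.99650532e-05]), 'position': array([ 0.18982288, -0.5951299 ,  0.19458215]), 'tool_rot': array([-1.49963646,  1.56978331,  1.95075931]), 'force': array([-0.09124665,  0.99591202, -0.08953767]), 'moment': array([0.04304352, 0.01188719, 0.00534931]), 'grip_width': 0.0853889738549882}
```

View pics/t0.png

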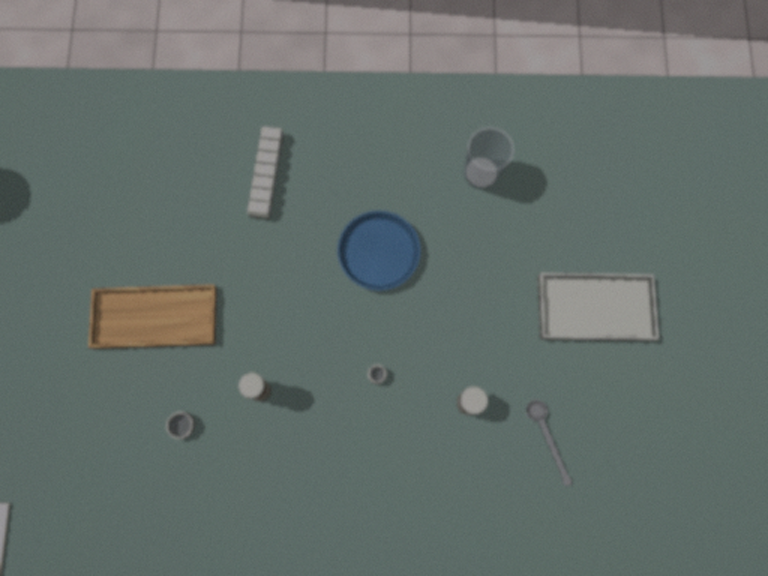

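View pics/s0.png

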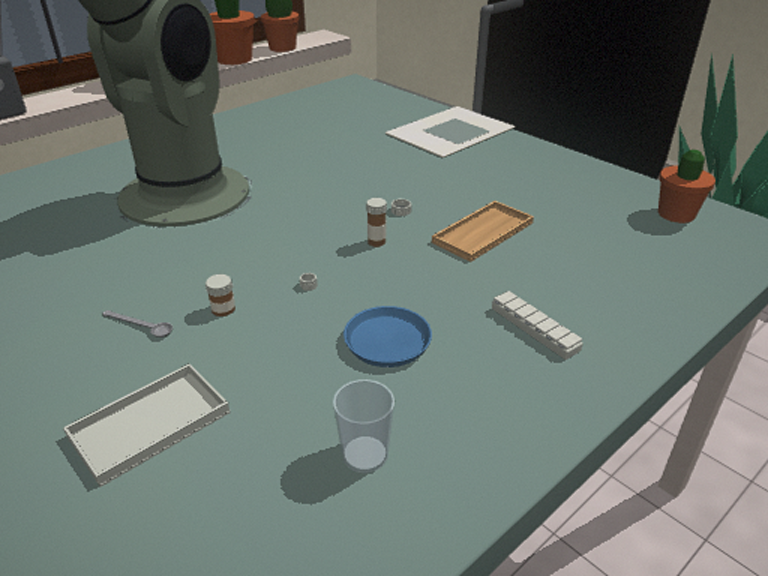

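The top view (shown at 1.5x) has the tall vial at (252,386), the short vial at (474,400), the narrow cap at (377,374) and the wide cap at (180,425). The spoon bowl is at (538,410) with the handle tail at (568,483), the dish is at (380,251), the wooden tray at (153,317) and the white tray at (600,307). The scene view agrees.

Run:
```python
from h import *
im=cv2.imread("pics/t0_raw.png")[...,::-1]
def blob(c,r,n,z,im=im,f=None):
    x,y=int(c[0]),int(c[1]); w=im[y-r:y+r,x-r:x+r].astype(float)
    m=f(w).astype(np.uint8)
    k,l,st,ce=cv2.connectedComponentsWithStats(m); i=1+np.argmax(st[1:,4])
    cs=cv2.findContours((l==i).astype(np.uint8),cv2.RETR_EXTERNAL,cv2.CHAIN_APPROX_NONE)[0][0].reshape(-1,2)+[x-r,y-r]
    P=np.array([ray("top",p,z)[:2] for p in cs]).astype(np.float32)
    rc=cv2.minAreaRect(P); print(n,"rect c",np.round(rc[0],4),"size",np.round(rc[1],4),"ang",round(rc[2],1),"circ",np.round(cv2.minEnclosingCircle(P)[0],4),cv2.minEnclosingCircle(P)[1])
    return cs,P
grn=lambda w:(w[...,1]-w[...,0])            # background green-red
nb=lambda w:(grn(w)<8)&(w.sum(2)>150)
white=lambda w:(grn(w)<8)&(w.sum(2)>330)
for p in [(168,257),(316,267),(251,249),(120,283),(359,273),(372,305),(253,167),(102,211),(400,205)]: print(p,im[p[1],p[0]])
print("bg",im[300,220])
blob((168,257),18,"tall",.085,f=white); blob((316,267),18,"short",.057,f=white)
blob((251,249),14,"narrow",.018,f=nb); blob((120,283),18,"wide",.018,f=nb)
cs,P=blob((370,298),36,"spoon",.006,f=nb)
b=ray("top",(358.7,273.3),.009);t=ray("top",(378.7,322),.006); print("spoon bowl,tail",b,t)
blob((253,167),40,"dish",.018,f=lambda w:w[...,2]-w[...,0]>40)
blob((102,211),52,"wood",.016,f=lambda w:w[...,0]-w[...,2]>25)
blob((400,205),50,"white",.02,f=nb)
blob((176,115),45,"org",.024,f=white)
print("tumbler base",ray("top",(321,115),0))
```

```text
(168, 257) [153 151 147]
(316, 267) [155 152 148]
(251, 249) [73 77 77]
(120, 283) [87 89 91]
(359, 273) [112 114 115]
(372, 305) [107 109 111]
(253, 167) [ 63  89 118]
(102, 211) [147 116  84]
(400, 205) [152 152 147]
bg [ 92 107 103]
tall rect c [0.4223 0.1715] size [0.0364 0.0322] ang 2.9 circ [0.4222 0.1702] 0.018745476379990578
short rect c [ 0.4088 -0.1522] size [0.0374 0.0395] ang 89.2 circ [ 0.4087 -0.1521] 0.02046343870460987
narrow rect c [ 0.4486 -0.0113] size [0.0276 0.0299] ang 0.8 circ [ 0.4487 -0.0106] 0.01591145247220993
wide rect c [0.3664 0.2859] size [0.0434 0.041 ] ang 65.2 circ [0.3674 0.2853] 0.023037096485495567
spoon rect c [ 0.349  -0.2702] size [0.1345 0.0325] ang 16.5 circ [ 0.3509 -0.2766] 0.06750848144292831
spoon bowl,tail [ 0.3973442  -0.25802634  0.009     ] [ 0.28985768 -0.29941907  0.006     ]
dish rect c [ 0.6431 -0.0164] size [0.1176 0.1195] ang 12.7 circ [ 0.6465 -0.0124] 0.06410230696201324
wood rect c [0.5349 0.343 ] size [0.0958 0.1958] ang 2.8 circ [0.5346 0.3432] 0.10686054080724716
white rect c [ 0.5588 -0.3548] size [0.1871 0.1106] ang 89.9 circ [ 0.5585 -0.3545] 0.10483350604772568
org rect c [0.7795 0.1785] size [0.0343 0.1541] ang 83.9 circ [0.7793 0.1777] 0.07718875259160995
tumbler base [ 0.7887569  -0.18131877  0.        ]
```

Request:
play_rows --pt "24 48 -4 0 0 5.5 70" --pt "24 48 -4 0 0 5.5 70" --pt "24 48 -4 0 0 5.5 70" --pt "24 48 -4 0 0 5.5 70" --pt "24 48 -4 0 0 5.5 70" --pt "24 48 -4 0 0 5.5 70" --pt "24 48 -4 0 0 5.5 70" --pt "24 48 -4 0 0 5.5 70" --grip_force 25

```text
clock: 1.1
position: [0.3824, -0.2099, 0.163]
tool_rot: [1.262, 1.571, -0.8]
force: [1.1, -0.7, -0.4]
grip_width: 0.0701
```

```bash
cat >> h.py <<'E'
from scipy.spatial.transform import Rotation as Ro
def st():
    s=telemetry.observe(); R=Ro.from_euler('xyz',s["tool_rot"]).as_matrix()
    j=np.degrees(np.arctan2(R[1,1],R[0,1]))
    print("t",round(s["clock"],2),"pos",np.round(np.array(s["position"])*1000,1),"jaw az",round(j,1),"tilt",R[:,0].round(3),"q",np.round(s["qpos"],2),"F",np.round(s["force"],1),"w",round(s["grip_width"]*1000,1))
    return s
E
python3 -c "
from h import *
st()"
```

```text
t 1.1 pos [ 382.4 -209.9  163. ] jaw az -28.1 tilt [ 0. -0. -1.] q [ 0.67  0.29 -0.36  2.09  0.14  0.78 -0.27] F [ 1.1 -0.7 -0.4] w 70.1
```

Request:
play_rows --pt "13 29 -15 0 0 4 70" --pt "13 29 -15 0 0 4 70" --pt "0 0 -22 0 0 0 66" --pt "0 0 -25 0 0 0 66" --pt "0 0 -25 0 0 0 66" --pt "0 0 -25 0 0 0 66" --pt "0 0 -17 0 0 0 66" --pt "0 0 -10 0 0 0 66"

```text
clock: 2.1
position: [0.4076, -0.1533, 0.0083]
tool_rot: [-1.553, 1.57, 2.805]
force: [0.4, 0.2, 0.5]
grip_width: 0.0661
```

Request:
play_rows --pt "0 0 0 0 0 0 30" --pt "0 0 0 0 0 0 30" --pt "0 0 0 0 0 0 30" --pt "0 0 0 0 0 0 30" --pt "0 0 0 0 0 0 30" --pt "0 0 0 0 0 0 30"

```text
clock: 2.85
position: [0.4082, -0.1536, 0.0095]
tool_rot: [1.475, 1.57, -0.45]
force: [-1.8, 1.0, 8.1]
grip_width: 0.0385
```

```bash
python3 -c "
from h import *
st(); snap('scene','s1',(60,80,316,272),3)"
```

```text
t 2.85 pos [ 408.2 -153.6    9.5] jaw az -20.3 tilt [ 0.001 -0.    -1.   ] q [ 0.44  0.57 -0.27  2.21  0.38  0.41 -0.5 ] F [-1.8  1.   8.1] w 38.5
```

View pics/s1.png

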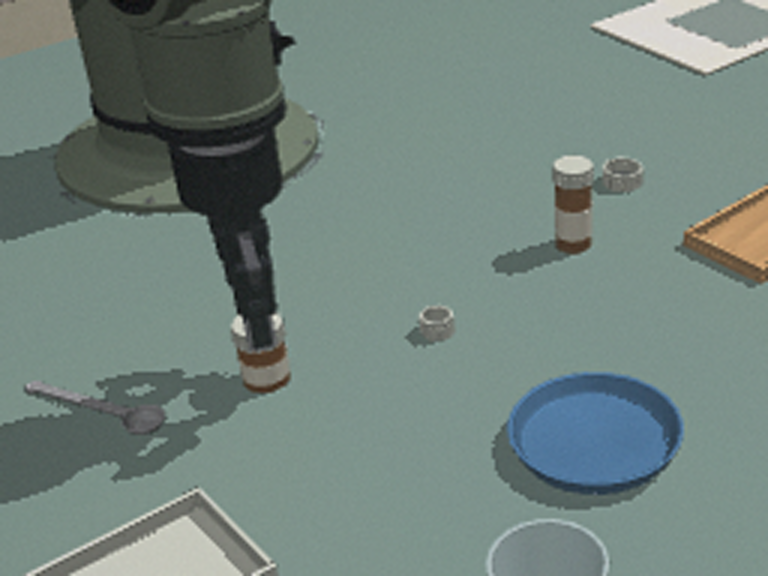

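The gripper holds the short vial at 38.5 mm, which matches its body width. In the scene crop the vial is at (262,350) between the fingers and still upright. Next I'll lift it and take it to the white tray.

Request:
play_rows --pt "0 0 15 0 0 0 30" --pt "0 0 30 0 0 0 30" --pt "0 0 40 0 0 0 30" --pt "30 -32 0 0 0 -2 30" --pt "30 -32 0 0 0 -2 30" --pt "30 -32 0 0 0 -2 30" --pt "30 -31 0 0 0 -2 30" --pt "31 -30 0 0 0 -2 30"

```text
clock: 3.9
position: [0.5596, -0.3116, 0.0941]
tool_rot: [-1.117, 1.571, 3.065]
force: [1.0, -0.1, 0.4]
grip_width: 0.0385
```

```bash
python3 -c "
from h import *
st(); snap('scene','s2',(20,130,276,322),3)"
```

```text
t 3.9 pos [ 559.6 -311.6   94.1] jaw az -30.4 tilt [-0.  0. -1.] q [ 0.61  0.67 -0.3   1.63  0.24  0.88 -0.31] F [ 1.  -0.1  0.4] w 38.5
```

View pics/s2.png

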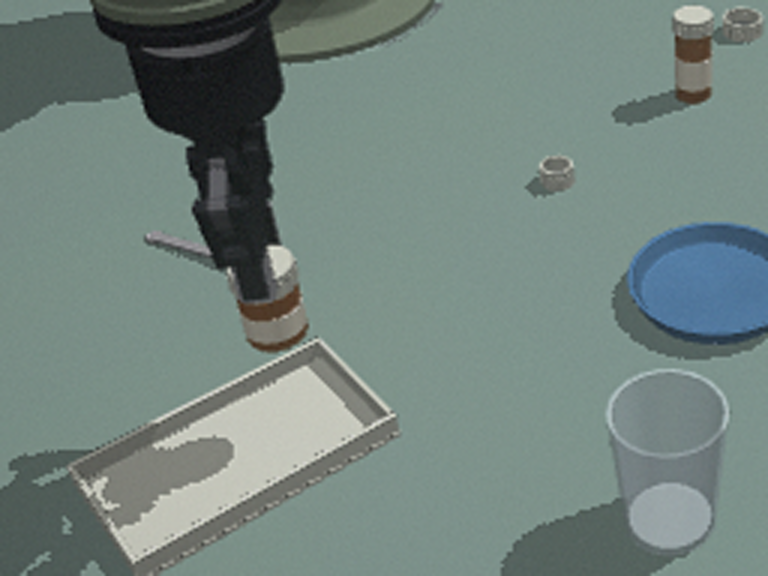

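The vial is held upright at crop (270,300), above the tray. I'll compare its image with the projection to check how high it sits and how far the fingertips are above the TCP.

```bash
python3 -c "
from h import *
s=telemetry.observe();p=np.array(s['position'])
f=lambda q:((proj('scene',q)-[20,130])*3).round(0)
a=np.radians(-30.4);j=np.array([np.cos(a),np.sin(a),0])
for dz in(-.0095,.0475): print('axis',dz,f(p+[0,0,dz]))
for dz in (0,.005,.01,.02): print('tip near',dz,f(p+j*.026+[0,0,dz]))
"
```

```text
axis -0.0095 [273. 336.]
axis 0.0475 [255. 267.]
tip near 0 [268. 353.]
tip near 0.005 [266. 347.]
tip near 0.01 [265. 341.]
tip near 0.02 [261. 329.]
```

```bash
python3 -c "
from h import *
im=cv2.imread('pics/s2_raw.png')[170:262,70:150]
cv2.imwrite('pics/z.png',cv2.resize(im,None,fx=6,fy=6,interpolation=cv2.INTER_NEAREST))
"
```

```text
(no output)
```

View pics/z.png

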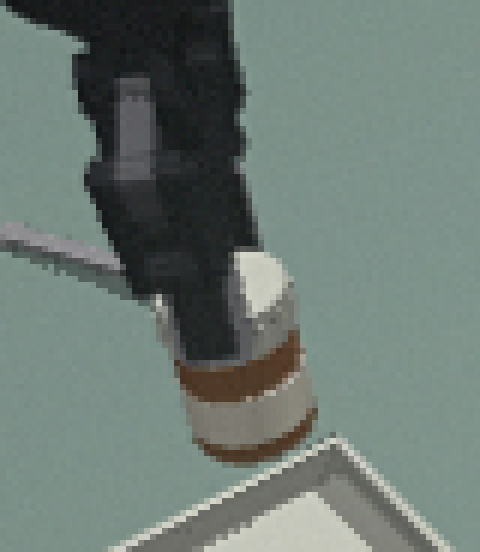

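The fingertips reach only the lower edge of the cap (crop (210,360)), so they sit higher than the TCP reading implies. The vial itself is upright and at the expected height. I'll lower it into the tray and watch the force.

Request:
play_rows --pt "0 0 -25 0 0 0 30" --pt "0 0 -25 0 0 0 30" --pt "0 0 -15 0 0 0 30" --pt "0 0 -8 0 0 0 30" --pt "0 0 -5 0 0 0 30" --pt "0 0 0 0 0 0 30"

```text
clock: 4.7
position: [0.5591, -0.3105, 0.0163]
tool_rot: [1.586, 1.57, -0.513]
force: [-0.1, 0.5, 0.3]
grip_width: 0.0385
```

Request:
play_rows --pt "0 0 -2 0 0 0 30" --pt "0 0 0 0 0 0 30"

```text
clock: 4.95
position: [0.559, -0.3105, 0.0143]
tool_rot: [1.459, 1.57, -0.641]
force: [-0.8, -0.7, -0.7]
grip_width: 0.0386
```

Request:
play_rows --pt "0 0 -1 0 0 0 30" --pt "0 0 0 0 0 0 44" --pt "0 0 0 0 0 0 56" --pt "0 0 0 0 0 0 56" --pt "0 0 0 0 0 0 56" --pt "0 0 20 0 0 0 56" --pt "0 0 40 0 0 0 56" --pt "0 0 55 0 0 0 56"

```text
clock: 5.95
position: [0.5585, -0.3101, 0.1299]
tool_rot: [-1.662, 1.57, 2.522]
force: [1.2, 0.6, -0.3]
grip_width: 0.0559
```

Request:
play_rows --pt "-15 53 0 0 0 5.6 70" --pt "-15 53 0 0 0 5.6 70" --pt "-15 53 0 0 0 5.6 70" --pt "-15 53 0 0 0 5.6 70" --pt "-15 53 0 0 0 5.6 70" --pt "-15 53 0 0 0 5.6 70" --pt "-15 53 0 0 0 5.6 70" --pt "-15 53 0 0 0 5.6 70"

```text
clock: 6.95
position: [0.4387, 0.1151, 0.1294]
tool_rot: [1.074, 1.569, -0.241]
force: [1.4, 0.5, 0.3]
grip_width: 0.0698
```

```bash
python3 -c "
from h import *
st(); snap('scene','s3',(40,90,296,282),3)"
```

```text
t 6.95 pos [438.7 115.1 129.4] jaw az 14.7 tilt [ 0.002 -0.    -1.   ] q [ 0.1   0.4  -0.61  2.08  0.34  0.76 -0.47] F [1.4 0.5 0.3] w 69.8
```

View pics/s3.png

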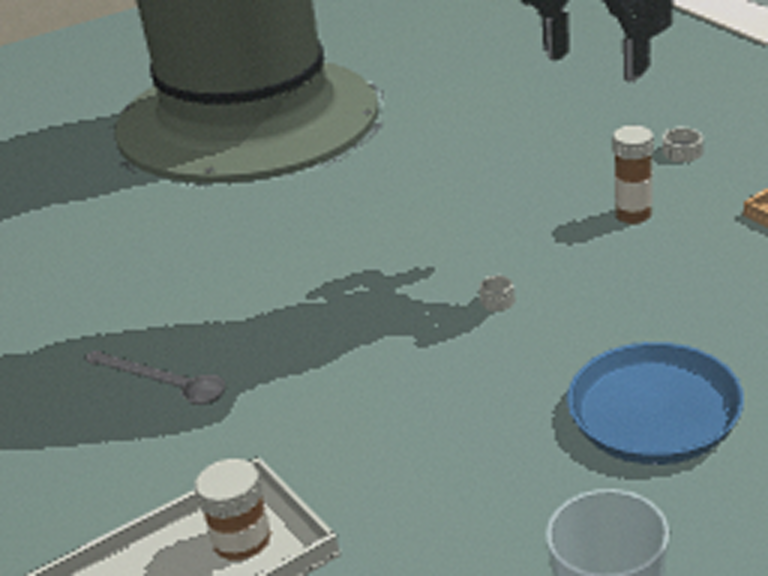

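The short vial stands in the tray at crop (235,510). The open fingertips are at (555,57) and (635,77), which lets me check the tip height.

```bash
python3 -c "
from h import *
p=np.array([.4387,.1151,.1294]);a=np.radians(14.7);j=np.array([np.cos(a),np.sin(a),0])
f=lambda q:((proj('scene',q)-[40,90])*3).round(0)
for dz in(0,.01,.02,.03,.04): print(dz,f(p+j*.038+[0,0,dz]),f(p-j*.038+[0,0,dz]))
print(f([.4223,.171,.085]),f([.4223,.171,0]))
"
```

```text
0 [633. 125.] [559. 103.]
0.01 [633. 115.] [559.  93.]
0.02 [633. 104.] [559.  82.]
0.03 [633.  93.] [558.  72.]
0.04 [633.  82.] [558.  61.]
[632. 133.] [632. 213.]
```

Request:
play_rows --pt "-8 28 0 0 0 4 66" --pt "-8 28 0 0 0 4 66" --pt "0 0 -20 0 0 0 66" --pt "0 0 -25 0 0 0 66" --pt "0 0 -25 0 0 0 66" --pt "0 0 -22 0 0 0 66" --pt "0 0 -13 0 0 0 66" --pt "0 0 -6 0 0 0 66"

```text
clock: 8.0
position: [0.4232, 0.1696, 0.0172]
tool_rot: [0.72, 1.57, -0.458]
force: [0.9, -0.0, 0.4]
grip_width: 0.0663
```

Request:
play_rows --pt "0 0 0 0 0 0 28" --pt "0 0 0 0 0 0 28" --pt "0 0 0 0 0 0 28" --pt "0 0 0 0 0 0 28" --pt "0 0 0 0 0 0 28" --pt "0 0 0 0 0 0 28" --pt "0 0 15 0 0 0 28" --pt "0 0 25 0 0 0 28"

```text
clock: 9.0
position: [0.4225, 0.1696, 0.0581]
tool_rot: [-1.735, 1.57, -2.913]
force: [-0.1, -0.4, 0.7]
grip_width: 0.0351
```

```bash
python3 -c "
from h import *
st(); snap('scene','s4',(200,70,330,180),5)"
```

```text
t 9.0 pos [422.5 169.6  58.1] jaw az 22.5 tilt [-0.001 -0.    -1.   ] q [-0.07  0.53 -0.57  2.13  0.5   0.61 -0.6 ] F [-0.1 -0.4  0.7] w 35.1
```

View pics/s4.png

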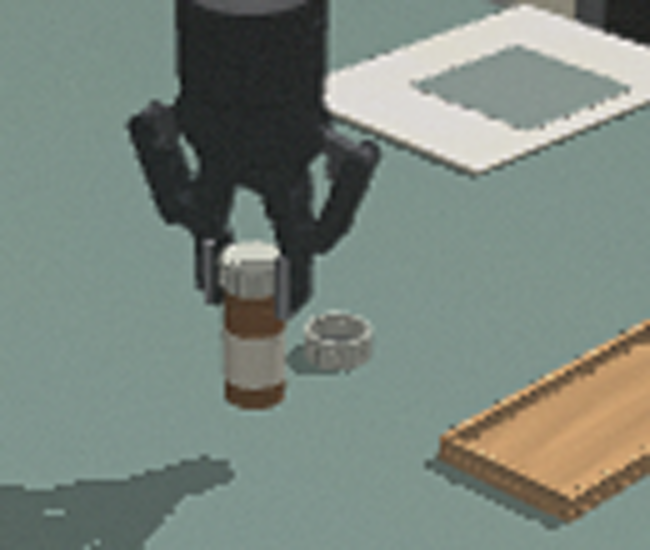

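The tall vial hangs upright at crop (253,325). It is gripped by its cap, 35 mm wide, so the real fingertips are about 35–40 mm above the reported TCP. I'll allow for that from here on.

Request:
play_rows --pt "0 0 40 0 0 0 28" --pt "12 -52 30 0 0 -5.2 28" --pt "12 -52 0 0 0 -5.2 28" --pt "12 -52 0 0 0 -5.2 28" --pt "13 -52 0 0 0 -5.2 28" --pt "13 -52 0 0 0 -5.2 28" --pt "13 -52 0 0 0 -5.2 28" --pt "13 -52 0 0 0 -5.2 28"

```text
clock: 10.05
position: [0.5112, -0.1961, 0.1283]
tool_rot: [2.142, 1.57, 0.326]
force: [0.6, -0.2, -0.6]
grip_width: 0.035
```

Request:
play_rows --pt "12 -52 0 0 0 -5.2 28" --pt "12 -52 0 0 0 -5.2 28" --pt "12 -51 0 0 0 -5.2 28" --pt "12 -50 0 0 0 -5.2 28" --pt "0 0 -20 0 0 0 28" --pt "0 0 -25 0 0 0 28" --pt "0 0 -25 0 0 0 28" --pt "0 0 -20 0 0 0 28"

```text
clock: 11.05
position: [0.5588, -0.3986, 0.0366]
tool_rot: [-2.581, 1.57, 1.526]
force: [0.5, -0.6, -1.1]
grip_width: 0.0348
```

```bash
python3 -c "
from h import *
st()"
```

```text
t 11.05 pos [ 558.8 -398.6   36.6] jaw az -34.7 tilt [ 0.     0.001 -1.   ] q [ 0.7   0.81 -0.27  1.52  0.25  0.85 -0.27] F [ 0.5 -0.6 -1.1] w 34.8
```

Request:
play_rows --pt "0 0 -8 0 0 0 28" --pt "0 0 -4 0 0 0 28" --pt "0 0 -1 0 0 0 28" --pt "0 0 0 0 0 0 28"

```text
clock: 11.55
position: [0.5592, -0.3996, 0.0247]
tool_rot: [1.628, 1.57, -0.549]
force: [-0.1, -0.6, -0.9]
grip_width: 0.035
```

Request:
play_rows --pt "0 0 -1 0 0 0 28" --pt "0 0 -1 0 0 0 28" --pt "0 0 0 0 0 0 28"

```text
clock: 11.92
position: [0.5589, -0.3994, 0.0221]
tool_rot: [-2.25, 1.571, 1.856]
force: [-0.3, 0.1, 0.2]
grip_width: 0.0354
```

Next I'll release it, rise, and head for the narrow cap at (448.6, -11).

Request:
play_rows --pt "0 0 -1 0 0 0 28" --pt "0 0 0 0 0 0 40" --pt "0 0 0 0 0 0 54" --pt "0 0 0 0 0 0 54" --pt "0 0 0 0 0 0 54" --pt "0 0 30 0 0 0 54" --pt "0 0 50 0 0 0 54" --pt "-5 20 20 0 0 2 54"

```text
clock: 12.92
position: [0.5546, -0.3809, 0.1238]
tool_rot: [1.454, 1.567, -0.689]
force: [0.4, 0.7, -1.0]
grip_width: 0.0542
```

Request:
play_rows --pt "-14 50 0 0 0 5 54" --pt "-15 52 0 0 0 5 54" --pt "-15 52 0 0 0 5 54" --pt "-15 52 -5 0 0 5 54" --pt "-15 52 -10 0 0 5 54" --pt "-15 52 -15 0 0 5 54" --pt "-14 40 -15 0 0 2 54" --pt "-2 18 -15 0 0 2 54"

```text
clock: 13.92
position: [0.4483, -0.0094, 0.061]
tool_rot: [2.177, 1.57, 0.632]
force: [1.2, -0.0, 0.4]
grip_width: 0.0539
```

```bash
python3 -c "
from h import *
st(); im=snap('scene','s5',(20,120,276,312),3)
print(((proj('scene',[.4486,-.011,.018])-[20,120])*3).round())"
```

```text
t 13.93 pos [448.3  -9.4  61. ] jaw az 1.5 tilt [ 0.  0. -1.] q [ 0.25  0.5  -0.46  2.15  0.4   0.58 -0.48] F [ 1.2 -0.   0.4] w 53.9
[554. 194.]
```

View pics/s5.png

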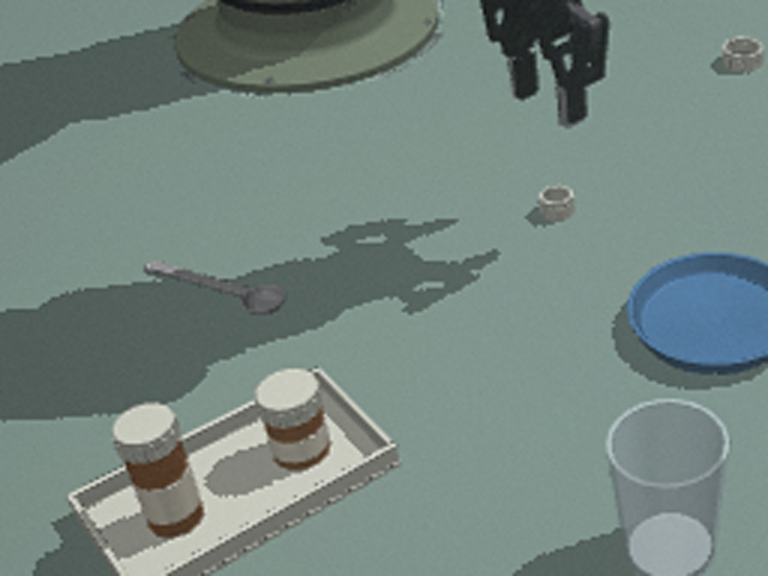

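Both vials stand upright in the tray, at (160,470) and (293,420). The fingertips are at (572,122) and (523,96), above the narrow cap at (555,203).

```bash
python3 -c "
from h import *
p=np.array([.4483,-.0094,.061]);j=np.array([1,.026,0])
f=lambda q:((proj('scene',q)-[20,120])*3).round(0)
for dz in(0,.02,.03,.04,.05): print(dz,f(p+j*.032+[0,0,dz]),f(p-j*.032+[0,0,dz]))
"
```

```text
0 [576. 165.] [527. 135.]
0.02 [574. 144.] [526. 115.]
0.03 [574. 134.] [525. 104.]
0.04 [573. 123.] [524.  94.]
0.05 [572. 112.] [523.  83.]
```

Request:
play_rows --pt "0 -1 -20 0 0 0 54" --pt "0 0 -20 0 0 0 54" --pt "0 0 -15 0 0 0 54" --pt "0 0 -3 0 0 0 54" --pt "0 0 0 0 0 0 54"

```text
clock: 14.6
position: [0.4491, -0.0125, 0.0033]
tool_rot: [1.102, 1.571, -0.446]
force: [0.2, 1.4, -0.3]
grip_width: 0.0537
```

Request:
play_rows --pt "0 1 -12 0 0 0 40" --pt "0 0 -8 0 0 0 40" --pt "0 0 -5 0 0 0 40" --pt "0 0 0 0 0 0 40" --pt "0 0 0 0 0 0 40"

```text
clock: 15.22
position: [0.449, -0.0114, -0.0218]
tool_rot: [1.857, 1.571, 0.309]
force: [0.1, -0.6, 0.6]
grip_width: 0.0403
```

```bash
python3 -c "
from h import *
st(); im=snap('scene','s6',(150,120,260,230),5)
"
```

```text
t 15.22 pos [449.  -11.4 -21.8] jaw az 1.3 tilt [ 0.  0. -1.] q [ 0.14  0.66 -0.32  2.18  0.54  0.38 -0.6 ] F [ 0.1 -0.6  0.6] w 40.3
```

View pics/s6.png

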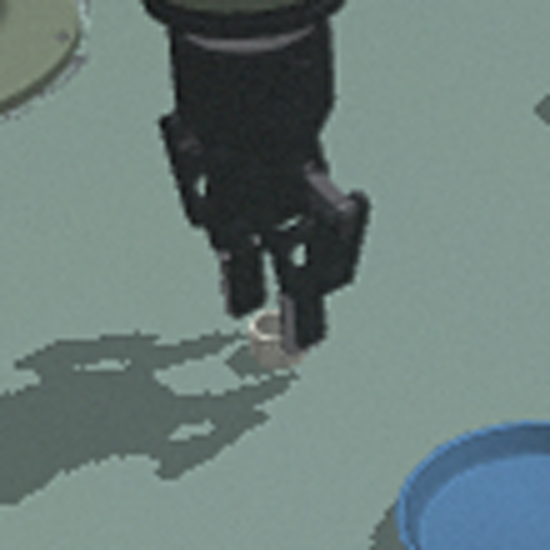

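The TCP reads -22 mm with no contact, so the offset is real. The fingertips at (245,312) and (305,345) straddle the cap at (272,340). I'll lower a little more and close.

Request:
play_rows --pt "0 0 -4 0 0 0 40" --pt "0 0 -3 0 0 0 40" --pt "0 0 0 0 0 0 34" --pt "0 0 0 0 0 0 30" --pt "0 0 0 0 0 0 24" --pt "0 0 0 0 0 0 24" --pt "0 0 0 0 0 0 24" --grip_force 20

```text
clock: 16.15
position: [0.4489, -0.0115, -0.0288]
tool_rot: [0.308, 1.571, -1.241]
force: [-2.2, 0.4, 6.2]
grip_width: 0.027
```

Request:
play_rows --pt "0 0 15 0 0 0 24" --pt "0 0 30 0 0 0 24" --pt "20 -2 15 0 0 0 24" --pt "44 -6 0 0 0 0 24" --pt "44 -6 0 0 0 0 24" --pt "44 -6 0 0 0 0 24" --pt "44 -5 0 0 0 0 24" --pt "0 0 0 0 0 0 24"

```text
clock: 17.15
position: [0.647, -0.0367, 0.0318]
tool_rot: [2.19, 1.569, 0.641]
force: [-0.4, -0.6, -0.1]
grip_width: 0.0269
```

Run:
```python
from h import *
st(); im=snap('scene','s7',(180,140,310,250),5)
# dish centre from t0: ellipse fits of rim outline
t=cv2.imread("pics/t0_raw.png")[...,::-1].astype(int)
m=((t[...,2]-t[...,0]>18)).astype(np.uint8)
k,l,s,c=cv2.connectedComponentsWithStats(m); i=1+np.argmax(s[1:,4])
cs=cv2.findContours((l==i).astype(np.uint8),0,1)[0][0].reshape(-1,2)
P=np.array([ray("top",p,.018)[:2] for p in cs]).astype(np.float32); print("dish",P.min(0),P.max(0),(P.min(0)+P.max(0))/2,cv2.fitEllipse(P))
```

```text
t 17.15 pos [647.  -36.7  31.8] jaw az 1.2 tilt [ 0.001  0.001 -1.   ] q [ 0.25  0.78 -0.44  1.63  0.42  0.81 -0.35] F [-0.4 -0.6 -0.1] w 26.9
dish [ 0.5808809 -0.077206 ] [0.71617967 0.05739148] [ 0.64853024 -0.00990726] ((0.6474623680114746, -0.01012895256280899), (0.13406240940093994, 0.1348816305398941), 40.32763671875)
```

View pics/s7.png

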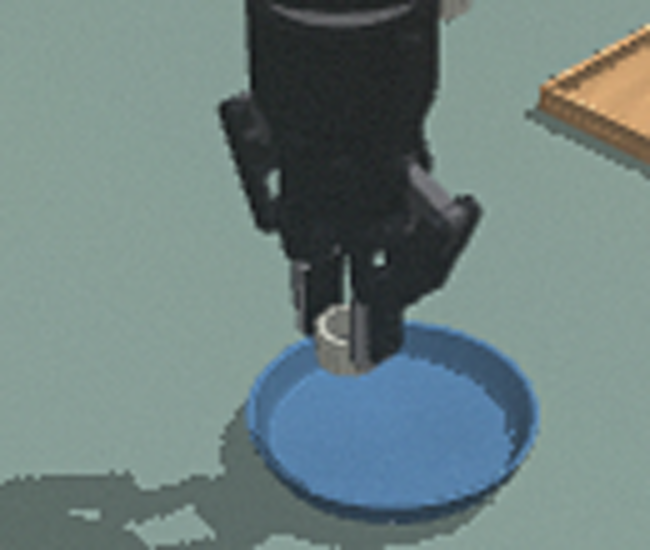

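The cap is held flat at (345,340) over the dish, whose centre refines to (0.6475, -0.010). Lowering it now.

Request:
play_rows --pt "0 3 -25 0 0 0 24" --pt "0 0 -18 0 0 0 24" --pt "0 0 -8 0 0 0 24" --pt "0 0 -3 0 0 0 24" --pt "0 0 -2 0 0 0 24" --pt "0 0 0 0 0 0 24"

```text
clock: 17.95
position: [0.6451, -0.0335, -0.0245]
tool_rot: [1.455, 1.57, -0.093]
force: [-0.4, 0.6, 0.8]
grip_width: 0.0271
```

Request:
play_rows --pt "0 0 -1 0 0 0 24" --pt "0 0 0 0 0 0 34" --pt "0 0 0 0 0 0 38" --pt "0 0 0 0 0 0 38" --pt "0 0 20 0 0 0 38" --pt "0 0 40 0 0 0 38" --pt "0 0 40 0 0 0 50" --pt "-20 20 10 0 0 4 60"

```text
clock: 18.95
position: [0.6269, -0.0145, 0.088]
tool_rot: [1.355, 1.566, -0.124]
force: [-0.7, -0.0, -0.2]
grip_width: 0.06
```

Request:
play_rows --pt "-32 38 0 0 0 4 66" --pt "-33 38 0 0 0 4 66" --pt "-33 38 0 0 0 4 66" --pt "-33 38 0 0 0 4 66" --pt "-32 37 -10 0 0 4 66" --pt "-32 37 -20 0 0 4 66" --pt "-32 37 -20 0 0 4 66" --pt "-32 37 -20 0 0 4 66"

```text
clock: 19.95
position: [0.3656, 0.2879, 0.0147]
tool_rot: [1.27, 1.569, 0.352]
force: [1.0, 0.7, -0.3]
grip_width: 0.0657
```

Run:
```python
from h import *
st(); im=snap('scene','s8',(180,90,340,250),4)
t=im.astype(int)
w=ray('scene',proj('scene',[.367,.2856,.018]),.018)
print("pred wide px in crop",(proj('scene',[.367,.2856,.018])-[180,90])*4)
```

```text
t 19.95 pos [365.6 287.9  14.7] jaw az 37.4 tilt [ 0.002  0.001 -1.   ] q [-0.37  0.63 -0.55  2.12  0.63  0.55 -0.74] F [ 1.   0.7 -0.3] w 65.7
pred wide px in crop [346.33059485 181.5830038 ]
```

View pics/s8.png

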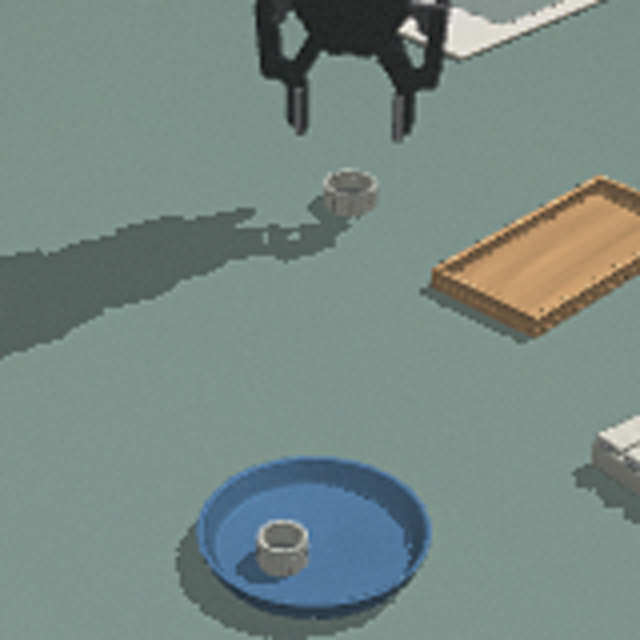

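The narrow cap lies flat in the dish at (283,545). The wide cap at (350,190) is centred under the fingers at (297,132) and (399,138).

Request:
play_rows --pt "1 -2 -20 0 0 0 56" --pt "0 0 -12 0 0 0 56" --pt "0 0 -7 0 0 0 52" --pt "0 0 -5 0 0 0 52" --pt "0 0 0 0 0 0 52"

```text
clock: 20.62
position: [0.3671, 0.2845, -0.0299]
tool_rot: [-0.233, 1.571, -1.153]
force: [0.9, 0.6, -0.4]
grip_width: 0.0523
```

Request:
play_rows --pt "0 0 0 0 0 0 46" --pt "0 0 0 0 0 0 42" --pt "0 0 0 0 0 0 35" --pt "0 0 0 0 0 0 35" --pt "0 0 0 0 0 0 35" --pt "0 0 15 0 0 0 35" --pt "0 0 30 0 0 0 35" --pt "0 0 30 0 0 0 35"

```text
clock: 21.62
position: [0.3667, 0.2845, 0.0468]
tool_rot: [-2.221, 1.571, -3.141]
force: [-0.0, -0.9, -0.3]
grip_width: 0.0388
```

Request:
play_rows --pt "35 -34 0 0 0 -4.6 35" --pt "35 -34 0 0 0 -4.6 35" --pt "35 -34 0 0 0 -4.6 35" --pt "35 -34 0 0 0 -4.6 35" --pt "35 -34 0 0 0 -4.6 35" --pt "35 -34 0 0 0 -4.6 35" --pt "35 -34 0 0 0 -4.6 35" --pt "35 -33 0 0 0 -4.6 35"

```text
clock: 22.62
position: [0.6478, 0.0124, 0.0463]
tool_rot: [2.984, 1.57, 1.419]
force: [0.5, 0.5, -1.0]
grip_width: 0.039
```

Request:
play_rows --pt "0 0 -20 0 0 0 35" --pt "0 0 -25 0 0 0 35" --pt "0 0 -15 0 0 0 35" --pt "0 0 -7 0 0 0 35" --pt "0 0 -3 0 0 0 35" --pt "0 0 0 0 0 0 35"

```text
clock: 23.38
position: [0.6472, 0.0137, -0.0244]
tool_rot: [1.722, 1.57, 0.16]
force: [0.8, 0.5, 0.1]
grip_width: 0.0389
```

```bash
python3 -c "
from h import *
st()"
```

```text
t 23.38 pos [647.2  13.7 -24.4] jaw az 0.5 tilt [ 0.  0. -1.] q [ 0.15  0.86 -0.41  1.65  0.47  0.73 -0.47] F [0.8 0.5 0.1] w 38.9
```

Request:
play_rows --pt "0 0 -1 0 0 0 35" --pt "0 0 -0.5 0 0 0 42" --pt "0 0 0 0 0 0 47" --pt "0 0 0 0 0 0 47" --pt "0 0 0 0 0 0 47" --pt "0 0 20 0 0 0 47" --pt "0 0 40 0 0 0 47" --pt "0 0 40 0 0 0 47"

```text
clock: 24.38
position: [0.647, 0.0137, 0.0761]
tool_rot: [1.856, 1.57, 0.294]
force: [0.5, -0.2, 0.5]
grip_width: 0.047
```

Request:
play_rows --pt "-37 -36 0 0 0 -8.7 40" --pt "-37 -36 0 0 0 -8.7 40" --pt "-37 -36 0 0 0 -8.7 40" --pt "-37 -36 0 0 0 -8.7 40" --pt "-37 -36 0 0 0 -8.7 40" --pt "-37 -36 0 0 0 -8.7 40" --pt "-37 -36 -20 0 0 -8.7 40" --pt "-37 -36 -20 0 0 -8.7 40"

```text
clock: 25.38
position: [0.3505, -0.2758, 0.0346]
tool_rot: [2.246, 1.568, -0.536]
force: [0.6, -1.1, -0.2]
grip_width: 0.0401
```

Run:
```python
from h import *
st(); im=snap('scene','s9',(50,120,306,312),3)
f=lambda q:((proj('scene',q)-[50,120])*3).round()
print("bowl",f([.3973,-.258,.009]),"mid",f([.349,-.276,.008]),"tail",f([.29,-.2994,.008]))
```

```text
t 25.38 pos [ 350.5 -275.8   34.6] jaw az -69.4 tilt [ 0.002 -0.001 -1.   ] q [ 0.65  0.52 -0.15  2.18  0.17  0.45 -0.85] F [ 0.6 -1.1 -0.2] w 40.1
bowl [169. 299.] mid [119. 281.] tail [ 59. 259.]
```

View pics/s9.png

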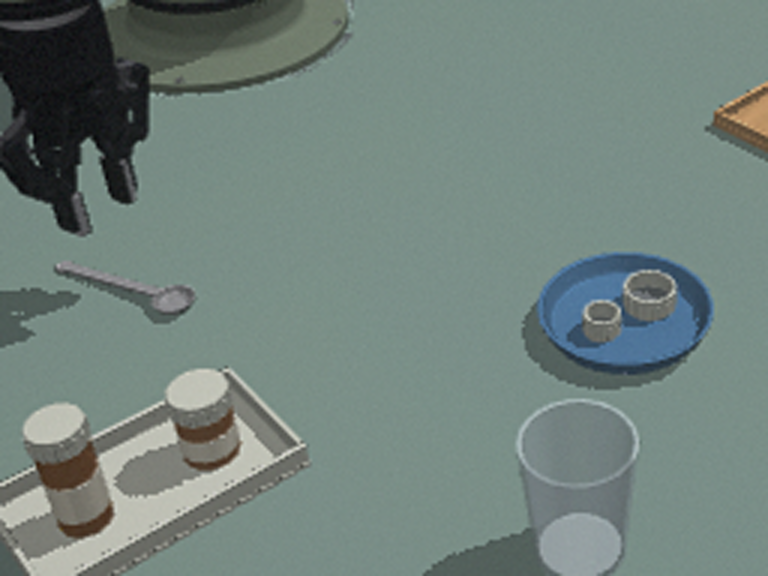

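Both caps lie flat, side by side, in the dish at (602,322) and (650,295), and both vials still stand. The spoon bowl is at (172,299) and its tail at (59,267). I'll check its axis with this view.

Run:
```python
from h import *
im=cv2.imread("pics/s9_raw.png")[...,::-1].astype(int)
w=im[195:232,60:125]; m=((w[...,1]-w[...,0])<9)&(w.sum(2)>180)
k,l,s,c=cv2.connectedComponentsWithStats(m.astype(np.uint8)); i=1+np.argmax(s[1:,4]); print(s[i])
ys,xs=np.where(l==i); P=np.array([ray('scene',(x+60,y+195),.007)[:2] for x,y in zip(xs,ys)])
h=P[P[:,0]<.365]; d=np.polyfit(h[:,0],h[:,1],1); print("scene handle angle",np.degrees(np.arctan(d[0])),"y at .30,.35:",np.polyval(d,[.30,.35]),"x range",P[:,0].min(),P[:,0].max())
t=cv2.imread("pics/t0_raw.png")[...,::-1].astype(int); w=t[262:334,334:406]; m=((w[...,1]-w[...,0])<8)&(w.sum(2)>150)
k,l,s,c=cv2.connectedComponentsWithStats(m.astype(np.uint8)); i=1+np.argmax(s[1:,4])
ys,xs=np.where(l==i); P=np.array([ray('top',(x+334,y+262),.007)[:2] for x,y in zip(xs,ys)])
h=P[P[:,0]<.365]; d=np.polyfit(h[:,0],h[:,1],1); print("top",np.degrees(np.arctan(d[0])),np.polyval(d,[.30,.35]),P[:,0].min(),P[:,0].max())
```

```text
[  8  12  47  18 243]
scene handle angle 25.376213471087134 y at .30,.35: [-0.29887655 -0.27516024] x range 0.2909197826894717 0.4139606067847249
top 21.353326025073276 [-0.29448817 -0.27494035] 0.2876691740743427 0.41410936889226857
```

Request:
play_rows --pt "0 0 -20 0 0 1 30" --pt "0 0 -18 0 0 0 30" --pt "0 0 -14 0 0 0 30" --pt "0 0 -8 0 0 0 30" --pt "0 0 -4 0 0 0 30" --pt "0 0 0 0 0 0 26"

```text
clock: 26.18
position: [0.351, -0.2744, -0.0303]
tool_rot: [-0.946, 1.571, 2.577]
force: [0.3, 0.1, -0.2]
grip_width: 0.026
```

Request:
play_rows --pt "0 0 -2 0 0 0 26" --pt "0 0 0 0 0 0 26"

```text
clock: 26.42
position: [0.351, -0.2745, -0.0323]
tool_rot: [2.28, 1.571, -0.48]
force: [0.1, 0.2, 0.7]
grip_width: 0.0258
```

Request:
play_rows --pt "0 0 -1 0 0 0 18" --pt "0 0 0 0 0 0 12" --pt "0 0 0 0 0 0 5" --pt "0 0 0 0 0 0 5" --pt "0 0 0 0 0 0 5" --grip_force 30

```text
clock: 27.05
position: [0.3509, -0.2744, -0.0334]
tool_rot: [-1.867, 1.571, 1.657]
force: [-0.7, 2.0, 3.5]
grip_width: 0.0076
```

Request:
play_rows --pt "0 0 8 0 0 0 5" --pt "0 0 20 0 0 0 5" --pt "0 0 30 0 0 0 5" --pt "0 0 20 0 0 0 5"

```text
clock: 27.55
position: [0.3511, -0.2746, 0.0462]
tool_rot: [2.138, 1.57, -0.621]
force: [-1.0, -0.2, -0.4]
grip_width: 0.0076
```

Run:
```python
from h import *
st(); im=snap('scene','s10',(50,120,178,216),6)
```

```text
t 27.55 pos [ 351.1 -274.6   46.2] jaw az -68.1 tilt [ 0.001 -0.001 -1.   ] q [ 0.66  0.5  -0.17  2.17  0.17  0.48 -0.83] F [-1.  -0.2 -0.4] w 7.6
```

View pics/s10.png

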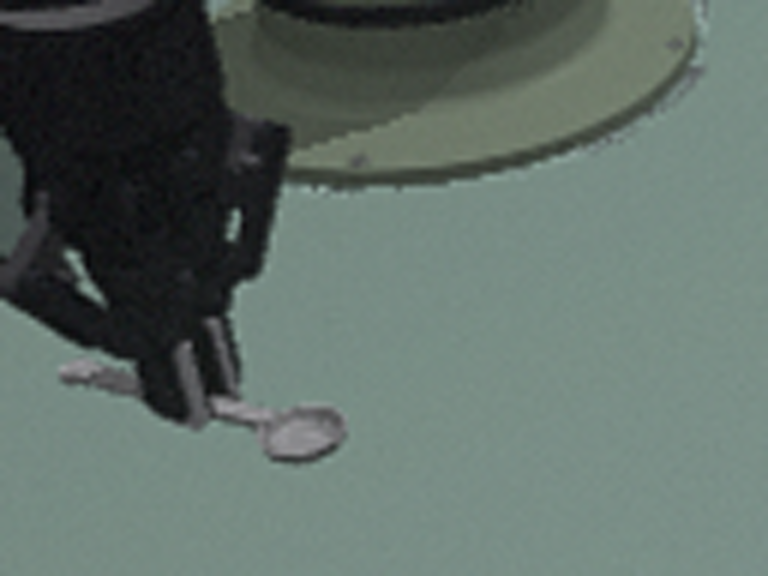

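The spoon is held level, bowl up, with the bowl at (303,432). I'll carry it to the wooden tray.

Request:
play_rows --pt "8 25 0 0 0 3 5" --pt "14 46 0 0 0 5.4 5" --pt "14 48 0 0 0 5.4 5" --pt "14 48 0 0 0 5.4 5" --pt "14 48 0 0 0 5.4 5" --pt "14 48 0 0 0 5.4 5" --pt "14 48 0 0 0 5.4 5" --pt "14 48 0 0 0 5.4 5"

```text
clock: 28.6
position: [0.4572, 0.0862, 0.0447]
tool_rot: [1.55, 1.571, -0.494]
force: [0.6, -0.6, -0.6]
grip_width: 0.0076
```

Request:
play_rows --pt "14 48 0 0 0 5.4 5" --pt "14 48 0 0 0 5.4 5" --pt "14 48 0 0 0 5.4 5" --pt "14 48 0 0 0 5.4 5" --pt "14 40 0 0 0 5.2 5" --pt "8 26 0 0 0 3 5" --pt "0 0 0 0 0 0 5"

```text
clock: 29.48
position: [0.5345, 0.3445, 0.0443]
tool_rot: [-2.752, 1.57, 2.006]
force: [-0.3, -0.7, -1.4]
grip_width: 0.0075
```

Run:
```python
from h import *
st(); im=snap('scene','s11',(230,60,390,180),5)
```

```text
t 29.48 pos [534.5 344.5  44.3] jaw az 2.6 tilt [-0.     0.001 -1.   ] q [-0.37  0.75 -0.45  1.66  0.42  0.82 -0.96] F [-0.3 -0.7 -1.4] w 7.5
```

View pics/s11.png

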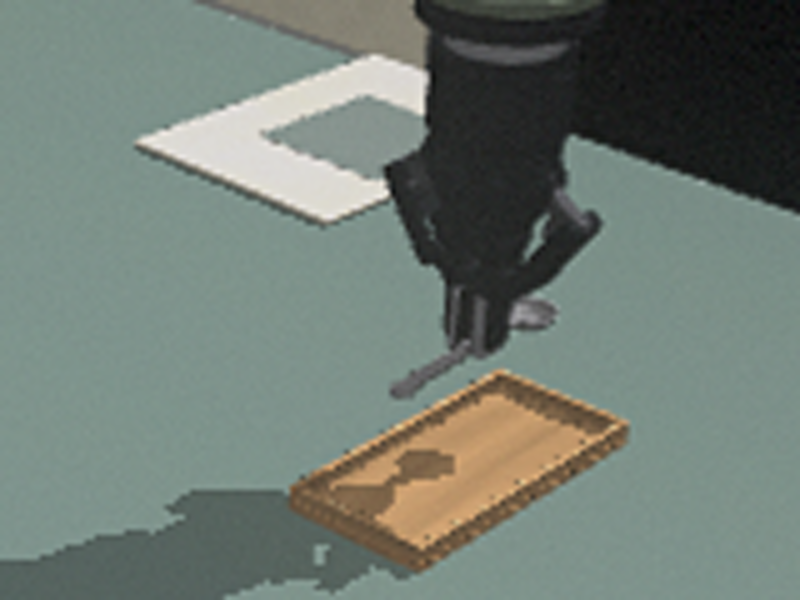

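The spoon is parallel to the tray and above it, with the bowl at (535,315) and the tail at (400,390). Lowering it now.

Request:
play_rows --pt "0 0 -20 0 0 0 5" --pt "0 0 -22 0 0 0 5" --pt "0 0 -16 0 0 0 5" --pt "0 0 -8 0 0 0 5" --pt "0 0 -4 0 0 0 5" --pt "0 0 -1.5 0 0 0 5" --pt "0 0 0 0 0 0 5"

```text
clock: 30.4
position: [0.5351, 0.3427, -0.0265]
tool_rot: [2.113, 1.57, 0.585]
force: [0.5, -0.4, -0.8]
grip_width: 0.0075
```

Request:
play_rows --pt "0 0 -1 0 0 0 5" --pt "0 0 0 0 0 0 5"

```text
clock: 30.65
position: [0.535, 0.3426, -0.0278]
tool_rot: [2.056, 1.571, 0.528]
force: [0.1, -0.0, -0.8]
grip_width: 0.0078
```

Request:
play_rows --pt "0 0 -0.5 0 0 0 5" --pt "0 0 0 0 0 0 14" --pt "0 0 0 0 0 0 26" --pt "0 0 0 0 0 0 30" --pt "0 0 0 0 0 0 30" --pt "0 0 25 0 0 0 30" --pt "0 0 50 0 0 0 30" --pt "0 0 60 0 0 0 30"

```text
clock: 31.65
position: [0.5343, 0.3422, 0.1075]
tool_rot: [-1.13, 1.569, -2.657]
force: [1.2, -0.3, 0.1]
grip_width: 0.03
```

Request:
play_rows --pt "-15 -45 20 0 0 -4 30" --pt "-15 -45 0 0 0 -4 30" --pt "-15 -45 0 0 0 -4 30" --pt "-15 -45 0 0 0 -4 30" --pt "0 0 0 0 0 0 30" --pt "0 0 0 0 0 0 30"

```text
clock: 32.4
position: [0.4753, 0.1631, 0.1269]
tool_rot: [2.505, 1.57, 0.699]
force: [0.4, 0.9, 0.9]
grip_width: 0.0299
```

Run:
```python
from h import *
st(); snap('scene','s12',(20,100,404,364),2); snap('top','t12',(40,70,450,340),1.9)
```

```text
t 32.4 pos [475.3 163.1 126.9] jaw az -13.5 tilt [ 0.001  0.001 -1.   ] q [-0.1   0.45 -0.45  1.97  0.27  0.78 -0.94] F [0.4 0.9 0.9] w 29.9
```

View pics/s12.png

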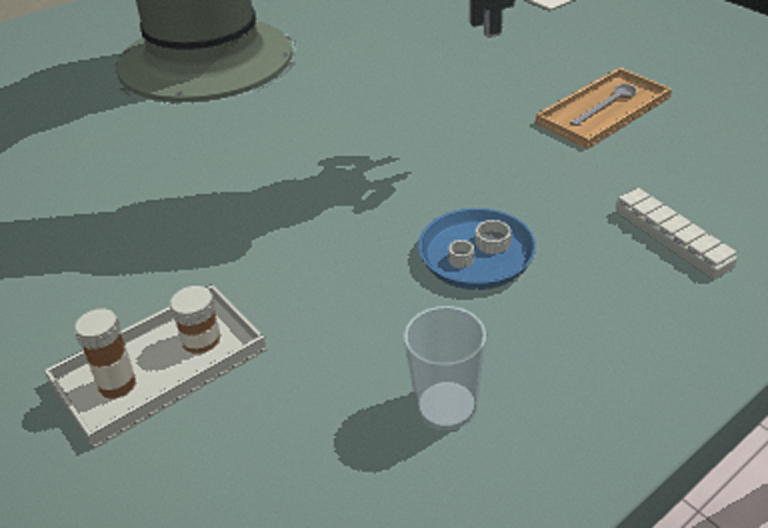

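View pics/t12.png

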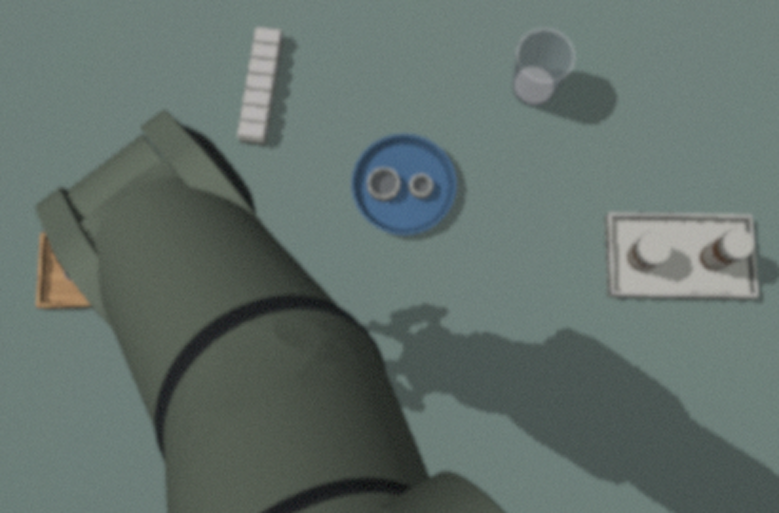

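The final views show the spoon flat in the wooden tray, bowl up, with the bowl at (625,92) in the scene crop. The caps lie flat side by side at (461,253) and (492,237), and both vials are upright in the white tray at (105,352) and (196,319). The organizer and tumbler look unmoved, and the gripper is clear of everything.

```bash
python3 -c "
from h import *
print(workorder.job_done())"
```

```text
the job is handed in; nothing more can be done
None
```

The sorting is done and handed in at about 32 s of robot time. The short and tall vials went into the white tray, then the narrow and wide caps into the dish, then the spoon into the wooden tray.

- **Final pictures:** both vials stand upright, both caps lie flat side by side, and the spoon lies flat, bowl up, inside its tray. The organizer and tumbler look unmoved, and the gripper is clear of everything. In the last top view the arm hid most of the wooden tray, so only the scene camera confirms the spoon.
- **Forces:** the largest force I read was about 8 N.
- **Check that disagreed:** the real fingertips sit about 35 mm above the TCP position the robot reports, as the camera showed and empty lowering bore out. Because of that I gripped both vials by their caps instead of their bodies, and I corrected for the offset when picking up the loose caps and the spoon.

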